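# Deposit the silver bars at the end of the day

## Task

Put the bench's silver away for the night: unlock the deposit box by pulling its knob up, turning it anticlockwise to the end and pushing it back in, then post every silver bar on the bench end first through the slot in the lid so that it drops right inside. When all are in, pull the knob up again, turn it back to locked and push it fully home, leaving the other things on the bench where they are.

Things in the scene. Friction and masses are not known exactly. Their poses are not given: they have to be found in the camera images.
- box: deposit box bolted to the bench, outside 150 (x) x 240 (y) x 200 mm high, grey steel sides, 4 mm steel lid, clear window in its +x side; origin at the centre of its underside. On top, at y = -60 mm, is the posting slot and, at y = +60 mm, the knob. It is 190 mm high inside, so that a bar falls in wholly
- slot (a point): centre of the posting slot, level with the lid's top face (200 mm above the bench), axes as the box. The slot is 24 mm wide (x), 54 mm long (y), straight through the 4 mm lid. A bar passes end first with its 40 mm width along the slot, upright or leaning up to 45 degrees about the slot's length, never flat or sideways. Let go when rather more than half in, it tips and drops inside
- shutter (a joint): brass shutter plate under the lid, driven by the knob, m: 0 = slot shut, 0.032 = slot wholly clear (it slides to the box's +x)
- knob_grip (a point): middle of the knob's black wing grip, on its vertical axis, 38 mm above the lid when the knob is in. The wing is 56 mm long (along this point's x axis), 18 mm thick (y) and 28 mm high (its top 12 mm above this point); under it is a fixed round collar, 54 mm across, its top 24 mm below this point when the knob is in. The wing turns and lifts with the knob
- knob_pull (a joint): how far the knob is pulled up out of the lid, m: 0 = pushed in, 0.018 = fully out. Moves with about 4 N of friction and stays where it is left
- knob_turn (a joint): angle of the knob, rad, growing anticlockwise seen from above: 0 = locked (slot shut; start), 1.25 = open (slot clear), with end stops at both. It turns only while pulled up by more than 10 mm (easily), and goes back in only within about 0.1 rad of either end. It drives the brass shutter
- bar1: a plain silver bar, 90 x 40 x 8 mm, about 0.3 kg, lying flat on the bench at the start (most on the mat); origin at the centre of its underside (its broad face), x along its 90 mm length, y along its 40 mm width, z across its 8 mm thickness. It is gripped across its 40 mm width
- bar2: a plain silver bar, 90 x 40 x 8 mm, about 0.3 kg, lying flat on the bench at the start (most on the mat); origin at the centre of its underside (its broad face), x along its 90 mm length, y along its 40 mm width, z across its 8 mm thickness. It is gripped across its 40 mm width
- bar3: a plain silver bar, 90 x 40 x 8 mm, about 0.3 kg, lying flat on the bench at the start (most on the mat); origin at the centre of its underside (its broad face), x along its 90 mm length, y along its 40 mm width, z across its 8 mm thickness. It is gripped across its 40 mm width
- bar4: a plain silver bar, 90 x 40 x 8 mm, about 0.3 kg, lying flat on the bench at the start (most on the mat); origin at the centre of its underside (its broad face), x along its 90 mm length, y along its 40 mm width, z across its 8 mm thickness. It is gripped across its 40 mm width
- bar5: a plain silver bar, 90 x 40 x 8 mm, about 0.3 kg, lying flat on the bench at the start (most on the mat); origin at the centre of its underside (its broad face), x along its 90 mm length, y along its 40 mm width, z across its 8 mm thickness. It is gripped across its 40 mm width
- mat: brown leather mat lying on the bench, 300 x 300 mm and 1 mm thick, soft, of no hindrance; origin at its centre
- tin: bystander: round pale green tin, 88 mm across, 38 mm high; origin at the centre of its underside
- cap: bystander: blue plastic cap lying on the bench, 44 mm across, 11 mm high; origin at the centre of its underside
- screwdriver: bystander: screwdriver, 150 mm long (x), lying on the bench between mat and box; origin under its middle
- drawplate: bystander, not a bar: dark steel drawplate, 160 x 45 x 8 mm, with two rows of fine holes; origin at the centre of its underside

How it is judged:
By the outcome, as a careful person would: the job done as asked, in the order asked, and still so for the second after the job is handed in, with the robot touching nothing.
Of bar1, bar2, bar3, bar4, bar5 only 3 to 4 are there at a start; the rules pass over those that are not, and their reading is None.
At some moment in a run one of bar1, bar2, bar3, bar4, bar5 may be knocked a few centimetres aside while the robot is not near it.
It also fails if it takes over 210 s, if anything falls off the work surface, if the arm or the gripper's body presses on something with over 40 N, if the wrist force passes 120 N, or if a joint passes its speed limit or range.

## Robot

A 6-joint arm with a two-finger parallel gripper is mounted at the origin on the work surface. World frame = base frame: x ahead of the robot, y to its left, z up, the work surface at z = 0. Lengths are in m, angles in rad, forces in N, time in s.
With the tool pointing down it reaches from about 0.375 to 0.925 m from the base axis. Payload 5.7 kg.
Tool frame: the origin (TCP) lies midway between the tips of the shut fingers; the grasp point (between the pads) lies 19 mm behind it (pinch_z is the distance from the TCP to the grasp point, in m); z points along the fingers, y is the direction in which the jaws open and shut (so a half turn about z gives the same grasp; the last joint's range is limited). The gripper opens to 88 mm and grips with 3 to 60 N. Pads are 20 mm wide; open, the fingers measure 115 mm over their backs; the gripper's body (75 mm by 178 mm) begins 61 mm behind the grasp point.
Start: joints at [0.994, 0.359, 1.51, -0, 1.272, -0.115], TCP at [0.267, 0.537, 0.223] pointing down, gripper open.
Joint ranges: [-2.97, 2.97], [-1.01, 2.36], [0.21, 2.38], [-0.96, 4.11], [0.2, 2.71], [-2.98, 2.98]. Speed limits (rad/s): [2.39, 2.39, 3.14, 3.14, 3.14, 3.14].

## Interface

Orientations are given as a 3x3 rotation matrix whose columns are the frame's x, y, z axes.
In Python, from workcell import * gives the robot as it stands.
- The arm moves only by the shell command python3 -m creep 'ROWS' [FORCE]. ROWS is JSON, a list that holds one entry, the list of rows, each a list of 7 numbers: the closure, from 0 (fully open) to 1 (shut), then the shift along the world's x, y, z in mm, then the turn, a rotation vector about the world's x, y, z in rad. A call has 1 to 10 rows; each row is the pose to reach, as a shift and turn from the pose commanded when the call began; what a row does not reach only later rows make up. A row lasts 1/10 s, in which the tool goes at most 50 mm and 8.59 degrees, less where a joint would pass 70% of its speed; a pose out of reach is approached as far as the arm can. A call with a gripper value outside its range is refused whole. The fingers move at their own pace and stop on an object; FORCE is the grip in N (left out, the last holds). Time passes only in rows, so rows that repeat a pose let the fingers close. It gives the time, the measured TCP pose, the force and the opening at its end, in the units of the state.
- state(): the state, without advancing time (a new reading comes with each control period).
- camera(name): name is "side" or "top" or "wrist"; returns a dict with "img" (480x640x3 uint8, red, green, blue), "fx", "fy", "cx", "cy" (pixels), "dist_coeffs" ([k1, k2, p1, p2, k3] as OpenCV has them; the pictures are not rectified), "position" and "orientation" of the camera in the world; the wrist camera has in their place "T_tool_cam" (4x4, takes a point from camera to tool coordinates, whose origin is the TCP and whose axes are the flange's). Camera axes: x right, y up, looking along -z (the intrinsics and any distortion apply to the point x, -y, -z); pixel columns grow to the right and rows downward; lengths in m; the calibration is good to about 2 mm. A picture is of the moment at which its call begins: read the wrist's pose just before it. There is no depth.
- close_job(): hands the job in, once; it reports no verdict.
The state is a dict: "time_s": time; "joints": joint angles; "qvel": joint speeds; "tau": joint torques, N m; "tcp_pos": TCP position; "eef_rot": TCP orientation; "ft_force": force on the tool from outside, world axes, zero at the start; "ft_torque": the same for the moment, N m; "opening": finger opening in m.
Only numpy, scipy, OpenCV 4.12 (cv2) and the standard library are available. Lean on these libraries where they do the work, as an engineer would, in place of code of your own. Each camera call takes 0.05 s, during which the arm holds its last target. There are 200 camera calls.

## Working session

There is one attempt and no reset: what is moved stays moved. The work goes in short steps, Python scripts to look and compute and a shell command to move; the robot and the scene stay as the last step left them, time stands still between calls to the robot, and variables do not carry over. Pictures are saved under pics/ and viewed, about 12 in all and at most 16, crops included, and the job is handed in when it is done.

```bash
mkdir -p pics; ls; cat > h.py <<'E'
from workcell import *
import numpy as np, cv2
def cam(name):
    s=state(); c=camera(name)
    if name=="wrist":
        T=np.eye(4);T[:3,:3]=np.array(s["eef_rot"]);T[:3,3]=s["tcp_pos"]
        M=T@np.array(c["T_tool_cam"]); c["position"]=M[:3,3]; c["orientation"]=M[:3,:3]
    return c
def save(c,fn):
    cv2.imwrite("pics/"+fn+".png",cv2.cvtColor(c["img"],cv2.COLOR_RGB2BGR))
    np.savez("pics/"+fn+".npz",**{k:np.array(c[k]) for k in ("img","fx","fy","cx","cy","dist_coeffs","position","orientation")})
def load(fn): return dict(np.load("pics/"+fn+".npz"))
def K(c): return np.array([[c["fx"],0,c["cx"]],[0,c["fy"],c["cy"]],[0,0,1]],float)
def p2w(c,uv,z):
    u=cv2.undistortPoints(np.array(uv,float).reshape(-1,1,2),K(c),np.array(c["dist_coeffs"],float)).reshape(-1,2)
    d=np.c_[u[:,0],-u[:,1],-np.ones(len(u))]@np.array(c["orientation"]).T
    p=np.array(c["position"]); return p+d*((z-p[2])/d[:,2])[:,None]
def w2p(c,P):
    q=(np.array(P,float).reshape(-1,3)-np.array(c["position"]))@np.array(c["orientation"]); q=q*[1,-1,-1]
    return cv2.projectPoints(q,np.zeros(3),np.zeros(3),K(c),np.array(c["dist_coeffs"],float))[0].reshape(-1,2)
def crop(c,fn,x0,y0,x1,y1,k):
    i=c["img"][y0:y1,x0:x1]; cv2.imwrite("pics/"+fn+".png",cv2.cvtColor(cv2.resize(i,None,fx=k,fy=k,interpolation=cv2.INTER_CUBIC),cv2.COLOR_RGB2BGR))
E
python3 - <<'E'
from h import *
np.set_printoptions(precision=3,suppress=True)
for n in ("top","side"):
    c=cam(n); save(c,n+"0"); print(n,c["position"],c["orientation"],c["fx"],c["cx"],c["cy"],c["dist_coeffs"])
c=cam("wrist"); print(c["T_tool_cam"]); s=state(); print(s["eef_rot"],s["ft_force"])
E
```

```text
pics
top [0.427 0.009 1.062] [[ 0.132  0.969 -0.21 ]
 [-0.991  0.13  -0.021]
 [ 0.007  0.211  0.977]] 466.4484109904708 320.29469083249836 234.9400770375281 [-0.111  0.     0.     0.     0.   ]
side [0.318 0.365 0.74 ] [[-0.768  0.504 -0.395]
 [-0.64  -0.592  0.49 ]
 [ 0.013  0.629  0.777]] 440.2547191746956 323.7267425002375 248.19459451273602 [0.029 0.    0.    0.    0.   ]
[[ 0.     0.965  0.262  0.071]
 [ 1.    -0.    -0.     0.001]
 [-0.     0.262 -0.965 -0.162]
 [ 0.     0.     0.     1.   ]]
[[-0.895  0.446 -0.001]
 [ 0.446  0.895 -0.001]
 [ 0.    -0.001 -1.   ]] [-0.258 -0.5    0.031]
```

View pics/top0.png

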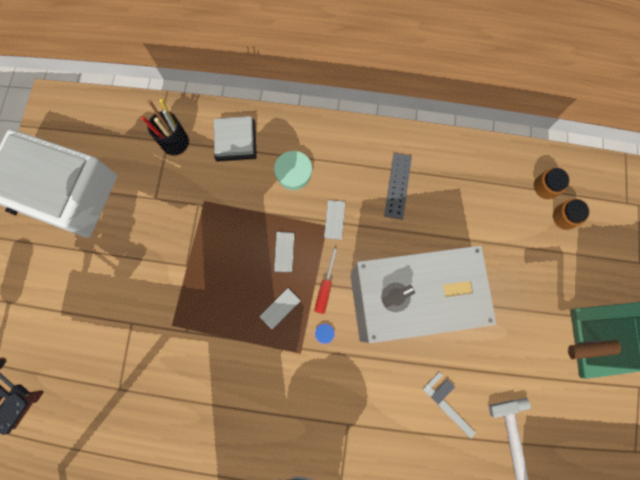

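View pics/side0.png

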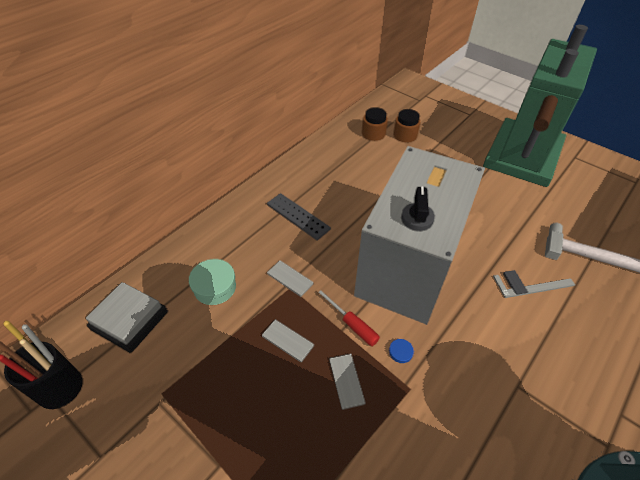

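```bash
python3 - <<'E'
from h import *
c=load("top0"); crop(c,"topc",255,190,503,350,3.2)
E
```

```text
(no output)
```

View pics/topc.png

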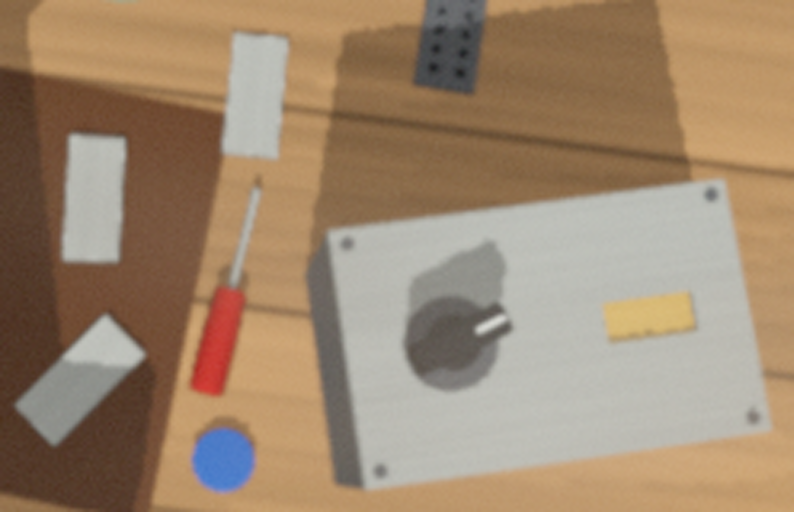

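```bash
cat >> h.py <<'E'
np.set_printoptions(precision=4,suppress=True)
def rect(P):
    "centre, long-axis angle(deg), sizes of 4 ordered corners"
    P=np.array(P)[:,:2]; e=[P[(i+1)%4]-P[i] for i in range(4)]
    a=(e[0]-e[2])/2; b=(e[1]-e[3])/2; L,S=(a,b) if np.linalg.norm(a)>np.linalg.norm(b) else (b,a)
    return P.mean(0),np.degrees(np.arctan2(L[1],L[0])),np.linalg.norm(L),np.linalg.norm(S)
E
python3 - <<'E'
from h import *
c=load("top0"); f=lambda q:np.array(q)/3.2+[255,190]
print("lid",rect(p2w(c,f([(328,230),(724,180),(771,430),(364,490)]),.2)))
print("slot",rect(p2w(c,f([(603,303),(692,292),(696,328),(609,341)]),.198)))
A=rect(p2w(c,f([(328,230),(724,180),(771,430),(364,490)]),.2))
for n,q,z in (("A",[(233,33),(289,37),(277,159),(222,153)],.008),("B",[(68,134),(126,138),(119,263),(62,261)],.009),("C",[(107,314),(146,354),(54,445),(14,405)],.009)):
    print(n,rect(p2w(c,f(q),z)))
print("knob stripe ends",p2w(c,f([(474,334),(508,315)]),.25), "cap",p2w(c,f([(224,460)]),.01),"tin",p2w(c,[(294,170)],.038))
print("drv",p2w(c,f([(258,180),(205,395)]),.01),"dp",p2w(c,[(393,153),(412,156),(403,219),(385,217)],.008))
print("collar",p2w(c,f([(450,343)]),.214))
s=load("side0");print("side knob top",p2w(s,[(422,190),(422,200)],.25))
E
```

```text
lid (array([ 0.5288, -0.1834]), np.float64(-75.1237487448309), np.float64(0.24024574477079333), np.float64(0.14971393278089684))
slot (array([ 0.5452, -0.2423]), np.float64(-75.27460068064238), np.float64(0.05351105553658047), np.float64(0.02179459881202302))
A (array([0.6946, 0.0028]), np.float64(-178.08468995412198), np.float64(0.09129018394401103), np.float64(0.04058756325507998))
B (array([0.603, 0.108]), np.float64(-174.43831565239276), np.float64(0.09174985793049419), np.float64(0.04133362414032597))
C (array([0.4745, 0.0985]), np.float64(142.45423455964846), np.float64(0.09016626544376473), np.float64(0.03952020981288792))
knob stripe ends [[ 0.5159 -0.1309  0.25  ]
 [ 0.5287 -0.1485  0.25  ]] cap [[ 0.4327 -0.0084  0.01  ]] tin [[0.7923 0.1117 0.038 ]]
drv [[ 0.6319 -0.0069  0.01  ]
 [ 0.4753  0.0105  0.01  ]] dp [[ 0.8788 -0.1163  0.008 ]
 [ 0.8776 -0.163   0.008 ]
 [ 0.7177 -0.1554  0.008 ]
 [ 0.7167 -0.1129  0.008 ]]
collar [[ 0.513 -0.124  0.214]]
side knob top [[ 0.5239 -0.1385  0.25  ]
 [ 0.5118 -0.1191  0.25  ]]
```

```bash
python3 -m creep '[[[0,120,-330,100,0,0,-0.26],[0,120,-330,100,0,0,-0.26],[0,120,-330,100,0,0,-0.26],[0,120,-330,100,0,0,-0.26],[0,120,-330,100,0,0,-0.26],[0,120,-330,100,0,0,-0.26],[0,120,-330,100,0,0,-0.26],[0,120,-330,100,0,0,-0.26],[0,120,-330,100,0,0,-0.26]]]' 25
python3 -m creep '[[[0,126,-332,-13,0,0,-0.267],[0,126,-332,-13,0,0,-0.267],[0,126,-332,-13,0,0,-0.267],[0,126,-332,-13,0,0,-0.267],[0,126,-332,-13,0,0,-0.267],[0,126,-332,-13,0,0,-0.267],[0,126,-332,-13,0,0,-0.267],[0,126,-332,-13,0,0,-0.267],[0,126,-332,-13,0,0,-0.267],[0,126,-332,-13,0,0,-0.267]]]'
python3 - <<'E'
from h import *
s=state();print(s["joints"],s["tcp_pos"],s["eef_rot"]);c=cam("wrist");save(c,"w1")
print(w2p(c,[[.5134,-.1254,.25],[.5442,-.2414,.2]]))
E
```

```text
time_s: 1.05
tcp_pos: [0.3883, 0.2053, 0.3234]
eef_rot: [[-0.748, 0.664, 0.002], [0.664, 0.748, -0.0], [-0.001, 0.001, -1.0]]
ft_force: [-0.7, 0.1, 0.3]
opening: 0.0876
time_s: 2.05
tcp_pos: [0.5128, -0.1231, 0.309]
eef_rot: [[-0.55, 0.835, -0.002], [0.835, 0.55, 0.001], [0.002, -0.0, -1.0]]
ft_force: [-0.6, 1.0, 0.5]
opening: 0.0878
[-0.3671  0.1844  1.5391  0.0008  1.42   -0.9501] [ 0.5128 -0.1231  0.309 ] [[-0.5505  0.8348 -0.0015]
 [ 0.8348  0.5505  0.0014]
 [ 0.002  -0.0005 -1.    ]]
[[317.9818 263.1797]
 [265.9607 390.7474]]
```

View pics/w1.png

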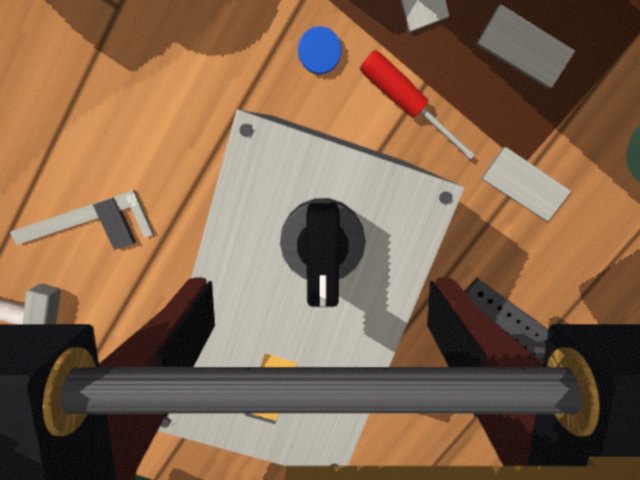

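```bash
python3 - <<'E'
from h import *
c=load("w1");P=p2w(c,[(322,204),(322,305)],.25);print(P,P.mean(0),p2w(c,[(322,242)],.214))
print("C/B/A",p2w(c,[(526,46),(527,184)],.009))
E
```

```text
[[ 0.4973 -0.097   0.25  ]
 [ 0.5287 -0.1447  0.25  ]] [ 0.513  -0.1208  0.25  ] [[ 0.5143 -0.1225  0.214 ]]
C/B/A [[0.604  0.1106 0.009 ]
 [0.695  0.0061 0.009 ]]
```

```bash
python3 -m creep '[[[0.3,0,0,-40,0,0,0],[0.4,0,0,-70,0,0,0],[0.4,0,0,-88,0,0,0],[0.4,0,0,-88,0,0,0],[1,0,0,-88,0,0,0],[1,0,0,-88,0,0,0],[1,0,0,-88,0,0,0],[1,0,0,-88,0,0,0],[1,0,0,-88,0,0,0],[1,0,0,-88,0,0,0]]]' 30
python3 -m creep '[[[1,0,0,0,0,0,0],[1,0,0,6,0,0,0],[1,0,0,12,0,0,0],[1,0,0,18,0,0,0],[1,0,0,18,0,0,0]]]'
```

```text
time_s: 3.1
tcp_pos: [0.515, -0.125, 0.2233]
eef_rot: [[-0.549, 0.836, 0.004], [0.836, 0.549, -0.0], [-0.003, 0.003, -1.0]]
ft_force: [1.2, 1.4, 6.2]
opening: 0.0182
time_s: 3.6
tcp_pos: [0.515, -0.125, 0.2409]
eef_rot: [[-0.55, 0.835, 0.004], [0.835, 0.55, -0.0], [-0.002, 0.003, -1.0]]
ft_force: [3.4, 2.4, 4.1]
opening: 0.0182
```

```bash
python3 -m creep '[[[1,0,0,0,0,0,0.14],[1,0,0,0,0,0,0.28],[1,0,0,0,0,0,0.42],[1,0,0,0,0,0,0.56],[1,0,0,0,0,0,0.7],[1,0,0,0,0,0,0.84],[1,0,0,0,0,0,0.98],[1,0,0,0,0,0,1.12],[1,0,0,0,0,0,1.26],[1,0,0,0,0,0,1.27]]]'
python3 - <<'E'
from h import *
s=state();print(s["ft_torque"],s["joints"]);c=cam("side");save(c,"s2");crop(c,"s2c",340,130,500,250,5)
E
```

```text
time_s: 4.6
tcp_pos: [0.5156, -0.1235, 0.2408]
eef_rot: [[-0.96, -0.28, 0.005], [-0.28, 0.96, 0.003], [-0.006, 0.001, -1.0]]
ft_force: [6.2, 6.7, 3.3]
opening: 0.0179
[ 1.3568 -1.1344 -0.4055] [-0.3684  0.2389  1.6392  0.0044  1.2595 -2.2248]
```

View pics/s2c.png

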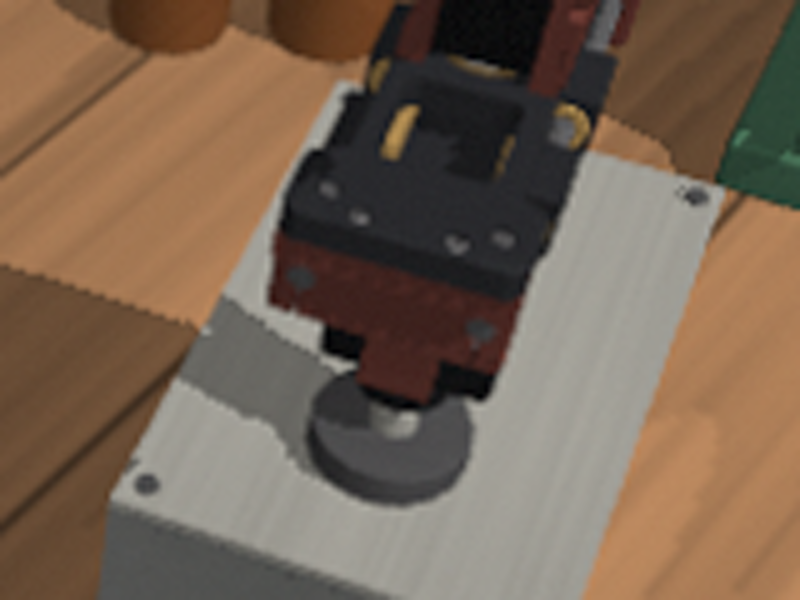

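```bash
python3 -m creep '[[[1,0,0,-6,0,0,0],[1,0,0,-12,0,0,0],[1,0,0,-19,0,0,0],[1,0,0,-20,0,0,0],[1,0,0,-20,0,0,0]]]'
python3 -m creep '[[[0.4,0,0,0,0,0,0],[0.4,0,0,0,0,0,0],[0.4,0,0,0,0,0,0],[0.4,0,0,50,0,0,0],[0.4,0,0,100,0,0,0],[0,0,0,150,0,0,0],[0,0,0,150,0,0,0]]]'
python3 - <<'E'
from h import *
s=state();print(s["joints"]);c=cam("top");save(c,"t2");crop(c,"t2c",255,190,503,350,3.2)
E
```

```text
time_s: 5.15
tcp_pos: [0.5157, -0.1234, 0.223]
eef_rot: [[-0.961, -0.276, 0.006], [-0.276, 0.961, 0.002], [-0.007, 0.0, -1.0]]
ft_force: [0.2, 9.0, 20.9]
opening: 0.0177
time_s: 5.85
tcp_pos: [0.5161, -0.1264, 0.377]
eef_rot: [[-0.961, -0.277, 0.011], [-0.277, 0.961, -0.005], [-0.009, -0.008, -1.0]]
ft_force: [1.0, 0.5, 0.2]
opening: 0.0655
[-0.3696  0.1458  1.4263 -0.0008  1.5572 -2.2213]
```

View pics/t2c.png

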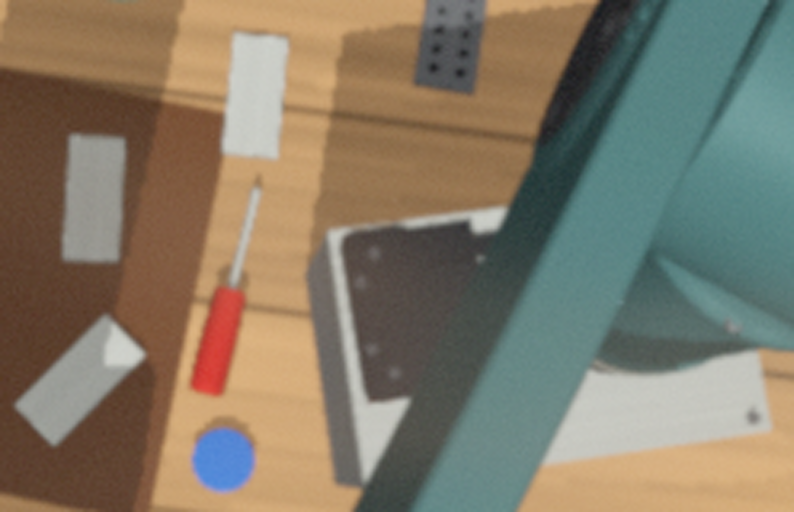

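```bash
python3 -m creep '[[[0,28,-115,30,0,0,-1.4],[0,28,-115,30,0,0,-1.4],[0,28,-115,30,0,0,-1.4],[0,28,-115,30,0,0,-1.4],[0,28,-115,30,0,0,-1.4],[0,28,-115,30,0,0,-1.4],[0,28,-115,30,0,0,-1.4],[0,28,-115,30,0,0,-1.4],[0,28,-115,30,0,0,-1.4],[0,28,-115,30,0,0,-1.4]]]' >/dev/null
python3 -m creep '[[[0,0,0,0,0,0,-1.4],[0,0,0,0,0,0,-1.4],[0,0,0,0,0,0,-1.4],[0,0,0,0,0,0,-1.4],[0,0,0,0,0,0,-1.4],[0,0,0,0,0,0,-1.4],[0,0,0,0,0,0,-1.4],[0,0,0,0,0,0,-1.4],[0,0,0,0,0,0,-1.4],[0,0,0,0,0,0,-1.4]]]' >/dev/null
python3 -m creep '[[[0,0,0,0,0,0,-0.36],[0,0,0,0,0,0,-0.36],[0,0,0,0,0,0,-0.36],[0,0,0,0,0,0,-0.36]]]'
python3 -c 'from h import *;print(state()["joints"]);save(cam("wrist"),"w3")'
python3 -m creep '[[[0,0,0,0,0.247,-0.927,0],[0,0,0,0,0.247,-0.927,0],[0,0,0,0,0.247,-0.927,0],[0,0,0,0,0.247,-0.927,0],[0,0,0,0,0.247,-0.927,0],[0,0,0,0,0.247,-0.927,0],[0,0,0,0,0.247,-0.927,0],[0,0,0,0,0.247,-0.927,0],[0,0,0,0,0.247,-0.927,0]]]'
python3 -c 'from h import *;print(state()["joints"])'
```

```text
time_s: 8.3
tcp_pos: [0.5402, -0.2396, 0.3975]
eef_rot: [[0.966, 0.259, -0.004], [0.259, -0.966, 0.002], [-0.003, -0.003, -1.0]]
ft_force: [-0.2, 0.7, 0.4]
opening: 0.0879
[-0.534   0.2445  1.254  -0.0004  1.6471  0.7746]
time_s: 9.25
tcp_pos: [0.541, -0.2402, 0.3991]
eef_rot: [[0.556, 0.258, 0.79], [0.15, -0.966, 0.211], [0.818, 0.001, -0.576]]
ft_force: [0.0, -0.2, 0.6]
opening: 0.0878
[-1.1017  0.0465  1.8859  1.0317  1.2002 -0.1936]
```

View pics/w3.png

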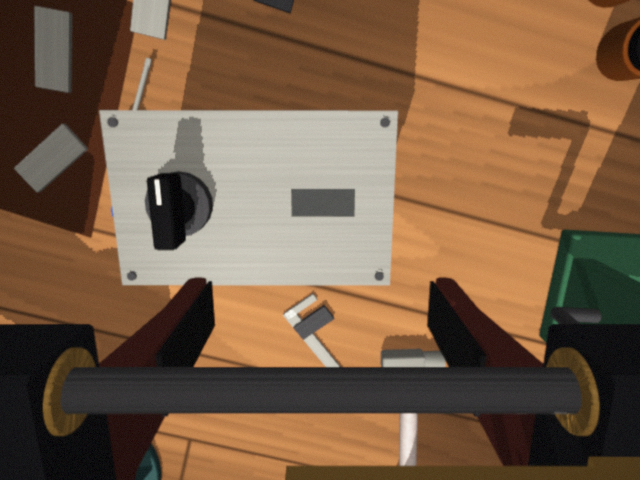

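```bash
python3 - <<'E'
from h import *
c=load("w3")
print("slot",rect(p2w(c,[(291,189),(355,188),(355,216),(292,217)],.199)))
print("lid",rect(p2w(c,[(99,110),(398,110),(390,285),(121,285)],.2)))
print("B",rect(p2w(c,[(36,6),(71,10),(70,92),(35,87)],.009)))
print("C",rect(p2w(c,[(66,124),(87,152),(39,192),(15,165)],.009)))
E
```

```text
slot (array([ 0.5457, -0.2396]), np.float64(-74.03029661954905), np.float64(0.05414172653450206), np.float64(0.024201155523347256))
lid (array([ 0.5304, -0.1812]), np.float64(-74.93230669886191), np.float64(0.24056384388137547), np.float64(0.15019496855342476))
B (array([0.6057, 0.108 ]), np.float64(-175.30140972256663), np.float64(0.09066498185333396), np.float64(0.04083227967636476))
C (array([0.4767, 0.0974]), np.float64(140.58186026291136), np.float64(0.0871541820707765), np.float64(0.041087338273135515))
```

```bash
python3 -m creep '[[[0,40,150,0,-0.247,0.927,0],[0,40,150,0,-0.247,0.927,0],[0,40,150,0,-0.247,0.927,0],[0,40,150,0,-0.247,0.927,0],[0,40,150,0,-0.247,0.927,0],[0,40,150,0,-0.247,0.927,0],[0,40,150,0,-0.247,0.927,0],[0,40,150,0,-0.247,0.927,0],[0,40,150,0,-0.247,0.927,0]]]' 50 >/dev/null
python3 -m creep '[[[0.3,48,200,-200,0,0,-0.17],[0.3,48,200,-200,0,0,-0.17],[0.3,48,200,-200,0,0,-0.17],[0.3,48,200,-200,0,0,-0.17],[0.3,48,200,-200,0,0,-0.17],[0.3,48,200,-200,0,0,-0.17],[0.3,48,200,-280,0,0,-0.17],[0.3,48,200,-280,0,0,-0.17],[0.3,48,200,-280,0,0,-0.17],[0.3,48,200,-280,0,0,-0.17]]]'
python3 - <<'E'
from h import *
c=cam("wrist");save(c,"w4"); a=np.radians(5.3)
R=np.array([[np.cos(a),-np.sin(a)],[np.sin(a),np.cos(a)]])
P=np.array([[45,20],[45,-20],[-45,-20],[-45,20]])/1000@R.T+[.604,.108]
q=w2p(c,np.c_[P,np.full(4,.009)]);print(q)
cv2.polylines(c["img"],[q.astype(np.int32).reshape(-1,1,2)],True,(255,0,0),1);save(c,"w4o")
E
```

```text
time_s: 11.15
tcp_pos: [0.6298, 0.1101, 0.1208]
eef_rot: [[0.996, 0.093, 0.002], [0.093, -0.996, 0.0], [0.002, 0.0, -1.0]]
ft_force: [-0.0, 0.2, 0.1]
opening: 0.0615
[[289.859  206.8541]
 [351.459  206.8707]
 [349.0403 332.7912]
 [292.203  332.7761]]
```

View pics/w4o.png

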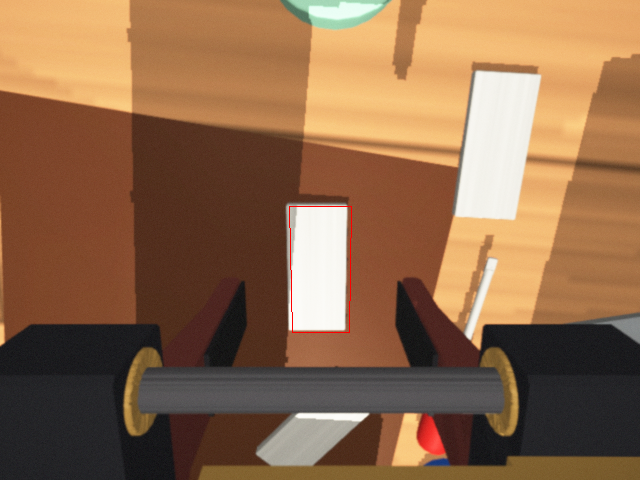

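```bash
python3 -m creep '[[[0.3,0,1,-50,0,0,0],[0.3,0,1,-90,0,0,0],[0.3,0,1,-112,0,0,0],[0.3,0,1,-118,0,0,0],[0.3,0,1,-118,0,0,0],[1,0,1,-118,0,0,0],[1,0,1,-118,0,0,0],[1,0,1,-118,0,0,0],[1,0,1,-118,0,0,0],[1,0,1,-118,0,0,0]]]' 50
python3 -m creep '[[[1,0,0,10,0,0,0],[1,0,0,50,0,0,0],[1,0,0,100,0,0,0],[1,0,0,150,0,0,0],[1,0,0,200,0,0,0],[1,0,0,250,0,0,0],[1,0,0,300,0,0,0],[1,0,0,300,0,0,0]]]'
```

```text
time_s: 12.2
tcp_pos: [0.6307, 0.1114, 0.0032]
eef_rot: [[0.996, 0.093, 0.003], [0.093, -0.996, 0.001], [0.003, -0.0, -1.0]]
ft_force: [-0.5, 0.5, 7.6]
opening: 0.0392
time_s: 13.0
tcp_pos: [0.6331, 0.1114, 0.3107]
eef_rot: [[0.996, 0.093, 0.014], [0.093, -0.996, 0.001], [0.014, 0.0, -1.0]]
ft_force: [0.7, -0.3, -1.8]
opening: 0.0393
```

```bash
python3 -m creep '[[[1,-32,-337,20,0,0,0.169],[1,-32,-337,20,0,0,0.169],[1,-32,-337,20,0,0,0.169],[1,-32,-337,20,0,0,0.169],[1,-32,-337,20,0,0,0.169],[1,-32,-337,20,0,0,0.169],[1,-32,-337,20,0,0,0.169],[1,-32,-337,20,0,0,0.169],[1,-32,-337,20,0,0,0.169],[1,-32,-337,20,0,0,0.169]]]'
python3 -m creep '[[[1,0,0,0,0.0353,-0.132,0],[1,0,0,0,0.0706,-0.265,0],[1,0,0,0,0.106,-0.397,0],[1,0,0,0,0.141,-0.53,0],[1,0,0,0,0.176,-0.662,0],[1,0,0,0,0.212,-0.795,0],[1,0,0,0,0.247,-0.927,0],[1,0,0,0,0.247,-0.927,0],[1,0,0,0,0.247,-0.927,0]]]'
python3 - <<'E'
from h import *
s=state();print(s["joints"]);c=cam("wrist");save(c,"w5"); save(cam("side"),"s5")
E
```

```text
time_s: 14.0
tcp_pos: [0.5968, -0.2245, 0.3207]
eef_rot: [[0.966, 0.259, -0.002], [0.259, -0.966, 0.002], [-0.001, -0.002, -1.0]]
ft_force: [-0.7, 0.7, -2.5]
opening: 0.0392
time_s: 14.9
tcp_pos: [0.5963, -0.2241, 0.3199]
eef_rot: [[0.556, 0.259, 0.79], [0.147, -0.966, 0.213], [0.818, -0.002, -0.576]]
ft_force: [-0.3, -0.7, -1.8]
opening: 0.0388
[-0.9652  0.187   1.9511  1.1575  0.9995 -0.3321]
```

View pics/w5.png

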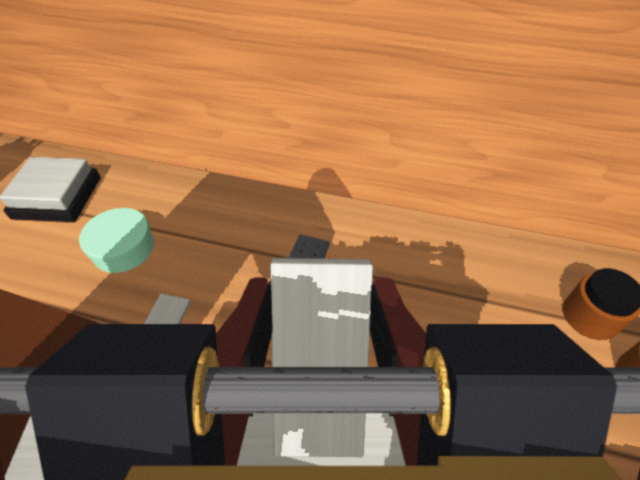

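```bash
python3 - <<'E'
from h import *
c=load("w5");s=state();R=np.array(s["eef_rot"]);p=np.array(s["tcp_pos"])
# camera pose in tool, intersect plane tool z=-6mm
c["position"]=R.T@(c["position"]-p);c["orientation"]=R.T@c["orientation"]
print(p2w(c,[(271,262),(372,261)],-.006)*1000)
E
python3 -m creep '[[[1,-3,-3,-30,0,0,0],[1,-3,-3.5,-50,0,0,0],[1,-3,-3.5,-56,0,0,0],[1,-3,-3.5,-56,0,0,0]]]'
python3 - <<'E'
from h import *
c=cam("side");save(c,"s6");crop(c,"s6c",340,90,500,210,5)
E
```

```text
[[ 18.0453 -20.1694  -6.    ]
 [ 18.3201  18.3513  -6.    ]]
time_s: 15.4
tcp_pos: [0.5949, -0.2286, 0.2655]
eef_rot: [[0.555, 0.26, 0.79], [0.15, -0.966, 0.213], [0.819, 0.0, -0.574]]
ft_force: [0.8, 0.6, -3.0]
opening: 0.0392
```

View pics/s6c.png

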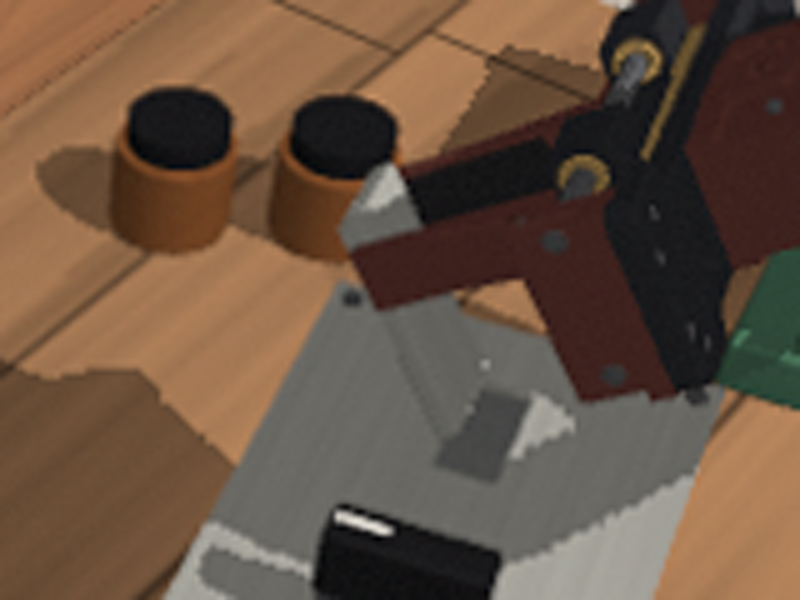

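```bash
python3 -m creep '[[[1,-9,-2.5,-13.5,0,0,0],[1,-18.5,-4.5,-27,0,0,0],[1,-28,-7,-41,0,0,0],[1,-37,-9,-54,0,0,0],[1,-37,-9,-54,0,0,0]]]'
```

```text
time_s: 15.95
tcp_pos: [0.5571, -0.2389, 0.2115]
eef_rot: [[0.555, 0.258, 0.791], [0.149, -0.966, 0.21], [0.818, 0.001, -0.575]]
ft_force: [0.1, 0.5, -2.1]
opening: 0.0388
```

Inserted without contact. Release, then retract.

```bash
python3 -m creep '[[[0.3,0,0,0,0,0,0],[0.2,0,0,0,0,0,0],[0.2,0,0,0,0,0,0],[0.2,0,0,0,0,0,0],[0.2,0,0,0,0,0,0],[0.2,22,6,33,0,0,0],[0.2,45,12,66,0,0,0],[0.2,45,12,110,0,0,0],[0.2,45,12,110,0,0,0]]]'
python3 - <<'E'
from h import *
c=cam("side");save(c,"s7");crop(c,"s7c",340,90,500,210,4)
c=cam("top");save(c,"t7");crop(c,"t7c",255,190,415,350,4)
a=cv2.imread("pics/s7c.png");b=cv2.imread("pics/t7c.png");b=cv2.resize(b[:480],(640,480))
o=np.zeros((480,800,3),np.uint8);o[:,:400]=a[:,100:500];o[:,400:]=cv2.resize(cv2.imread("pics/t7c.png"),(400,400))[:480] if False else 0
o[:400,400:]=cv2.resize(cv2.imread("pics/t7c.png"),(400,400));cv2.imwrite("pics/o7.png",o)
E
```

```text
time_s: 16.85
tcp_pos: [0.6046, -0.2275, 0.3281]
eef_rot: [[0.548, 0.259, 0.795], [0.156, -0.966, 0.208], [0.822, 0.01, -0.57]]
ft_force: [0.1, -0.3, -0.9]
opening: 0.0704
```

View pics/o7.png

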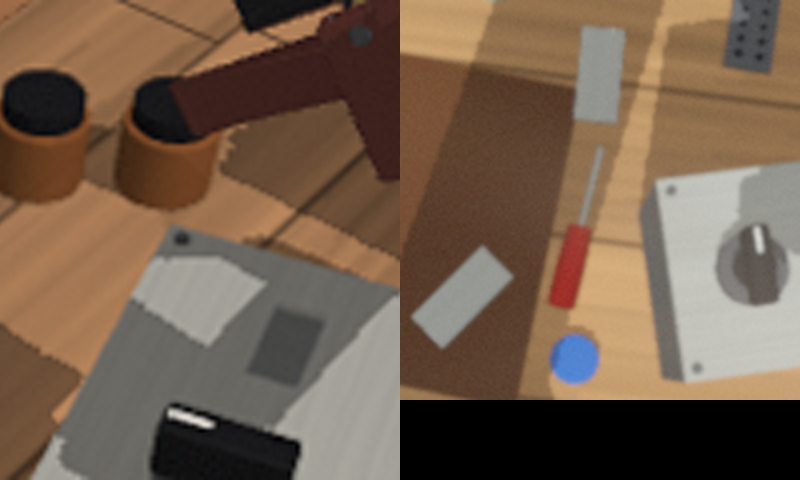

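```bash
cat >> h.py <<'E'
def bar(c,P,ang,z,tag):
    "measure the grey bar expected at P,ang in image c"
    a=np.radians(ang);R=np.array([[np.cos(a),-np.sin(a)],[np.sin(a),np.cos(a)]])
    f=lambda L,W,O=(0,0):w2p(c,np.c_[np.array([[L,W],[L,-W],[-L,-W],[-L,W]])/2000@R.T+P,np.full(4,z)])
    hsv=cv2.cvtColor(c["img"],cv2.COLOR_RGB2HSV)
    m=((hsv[...,1]<45)&(hsv[...,2]>90)).astype(np.uint8)
    w=np.zeros_like(m);cv2.fillConvexPoly(w,f(130,80).astype(np.int32),1);m&=w
    m=cv2.morphologyEx(m,cv2.MORPH_OPEN,np.ones((5,5),np.uint8))
    k=max(cv2.findContours(m,cv2.RETR_EXTERNAL,cv2.CHAIN_APPROX_NONE)[0],key=cv2.contourArea)
    q=cv2.boxPoints(cv2.minAreaRect(k)); r=rect(p2w(c,q,z)); print(tag,r)
    cv2.polylines(c["img"],[q.astype(np.int32).reshape(-1,1,2)],True,(255,0,0),1);save(c,tag)
E
python3 -m creep '[[[0,50,100,60,-0.247,0.927,0],[0,50,100,60,-0.247,0.927,0],[0,50,100,60,-0.247,0.927,0],[0,50,100,60,-0.247,0.927,0],[0,50,100,60,-0.247,0.927,0],[0,50,100,60,-0.247,0.927,0],[0,50,100,60,-0.247,0.927,0],[0,50,100,60,-0.247,0.927,0],[0,50,100,60,-0.247,0.927,0]]]' >/dev/null
python3 -m creep '[[[0.3,66,132,0,0,0,-0.229],[0.3,66,132,0,0,0,-0.229],[0.3,66,132,0,0,0,-0.229],[0.3,66,132,-50,0,0,-0.229],[0.3,66,132,-100,0,0,-0.229],[0.3,66,132,-150,0,0,-0.229],[0.3,66,132,-200,0,0,-0.229],[0.3,66,132,-250,0,0,-0.229],[0.3,66,132,-262,0,0,-0.229],[0.3,66,132,-262,0,0,-0.229]]]'
python3 - <<'E'
from h import *
bar(cam("wrist"),[.6948,.0045],1.9,.008,"w8")
E
```

```text
time_s: 18.85
tcp_pos: [0.7153, 0.0051, 0.1167]
eef_rot: [[0.999, 0.032, -0.006], [0.032, -0.999, 0.002], [-0.006, -0.002, -1.0]]
ft_force: [-0.0, 0.4, 1.0]
opening: 0.0614
w8 (array([0.6971, 0.0059]), np.float64(1.7934678578634753), np.float64(0.08947947443046671), np.float64(0.040544046219849285))
```

View pics/w8.png

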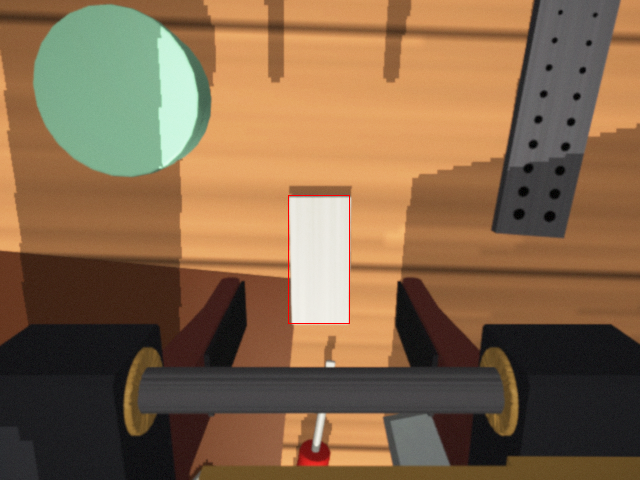

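```bash
python3 -m creep '[[[0.3,7,1.5,-50,0,0,0],[0.3,7,1.5,-90,0,0,0],[0.3,7,1.5,-109,0,0,0],[0.3,7,1.5,-114,0,0,0],[0.3,7,1.5,-114,0,0,0],[1,7,1.5,-114,0,0,0],[1,7,1.5,-114,0,0,0],[1,7,1.5,-114,0,0,0],[1,7,1.5,-114,0,0,0],[1,7,1.5,-114,0,0,0]]]' 50
python3 -m creep '[[[1,0,0,10,0,0,0],[1,0,0,50,0,0,0],[1,0,0,100,0,0,0],[1,0,0,150,0,0,0],[1,0,0,200,0,0,0],[1,0,0,250,0,0,0],[1,0,0,300,0,0,0],[1,0,0,315,0,0,0],[1,0,0,315,0,0,0]]]'
```

```text
time_s: 19.9
tcp_pos: [0.7273, 0.0094, 0.0088]
eef_rot: [[0.999, 0.032, 0.004], [0.032, -0.999, 0.003], [0.004, -0.003, -1.0]]
ft_force: [-2.2, 9.1, 16.5]
opening: 0.0256
time_s: 20.8
tcp_pos: [0.7269, 0.0068, 0.3253]
eef_rot: [[0.999, 0.033, 0.007], [0.033, -0.999, -0.001], [0.007, 0.001, -1.0]]
ft_force: [-0.8, 0.9, 0.1]
opening: 0.0003
```

```bash
python3 - <<'E'
from h import *
c=cam("wrist");save(c,"w9");t=cam("top");save(t,"t9")
o=np.zeros((480,800,3),np.uint8);o[:360,:480]=cv2.resize(c["img"],(480,360));o[:,480:]=cv2.resize(t["img"][150:390,240:400],(320,480))
cv2.imwrite("pics/o9.png",o[...,::-1])
E
```

```text
(no output)
```

View pics/o9.png

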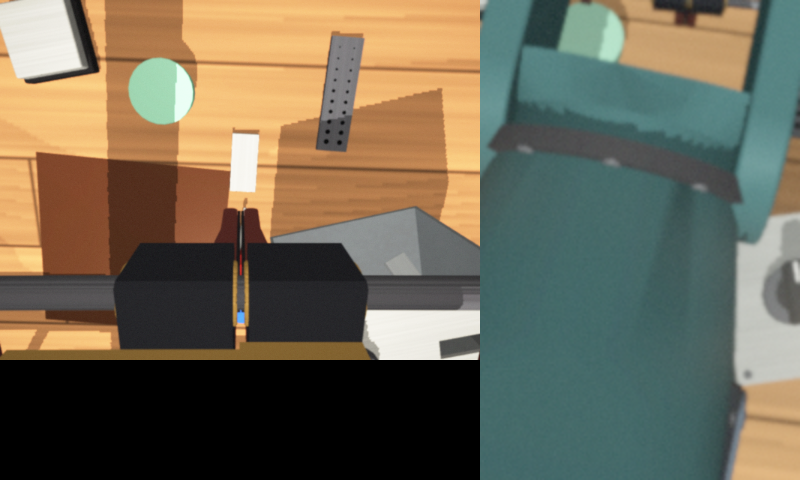

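```bash
python3 - <<'E'
from h import *
c=load("w9");print(p2w(c,[(325,215)],.008)); P=p2w(c,[(325,215)],.008)[0,:2]
bar(c,P,2,.008,"w9b")
E
```

```text
[[0.6992 0.001  0.008 ]]
w9b (array([0.6965, 0.0009]), np.float64(-1.2652802178621723), np.float64(0.09001635190867284), np.float64(0.03983812631908538))
```

```bash
python3 -m creep '[[[0.3,-4,-6,-50,0,0,-0.056],[0.3,-4,-6,-100,0,0,-0.056],[0.3,-4,-6,-150,0,0,-0.056],[0.3,-4,-6,-200,0,0,-0.056],[0.3,-4,-6,-240,0,0,-0.056],[0.3,-4,-6,-270,0,0,-0.056],[0.3,-4,-6,-270,0,0,-0.056],[0.3,-4,-6,-270,0,0,-0.056]]]'
python3 - <<'E'
from h import *
c=cam("wrist");bar(c,[.6965,.001],-1.3,.008,"w10");print(state()["tcp_pos"])
E
```

```text
time_s: 21.7
tcp_pos: [0.7196, 0.0013, 0.0488]
eef_rot: [[1.0, -0.023, -0.004], [-0.023, -1.0, 0.0], [-0.004, -0.0, -1.0]]
ft_force: [0.2, 0.4, 0.1]
opening: 0.0601
w10 (array([0.7036, 0.0006]), np.float64(178.77908730553696), np.float64(0.07697213681320651), np.float64(0.04030498114139821))
[0.7213 0.0011 0.0508]
```

```bash
python3 -m creep '[[[0.3,0,0,-30,0,0,0],[0.3,0,0,-44,0,0,0],[0.3,0,0,-49,0,0,0],[0.3,0,0,-49,0,0,0],[0.3,0,0,-49,0,0,0]]]'
python3 -m creep '[[[0.45,0,0,0,0,0,0],[0.52,0,0,0,0,0,0],[0.53,0,0,0,0,0,0],[0.53,0,0,0,0,0,0]]]'
```

```text
time_s: 22.25
tcp_pos: [0.7221, 0.001, 0.0028]
eef_rot: [[1.0, -0.023, 0.002], [-0.023, -1.0, -0.0], [0.002, 0.0, -1.0]]
ft_force: [0.1, 0.6, -0.4]
opening: 0.0616
time_s: 22.65
tcp_pos: [0.7217, 0.0006, 0.0021]
eef_rot: [[1.0, -0.023, 0.001], [-0.023, -1.0, -0.001], [0.001, 0.001, -1.0]]
ft_force: [0.2, -2.8, 1.6]
opening: 0.0415
```

```bash
python3 -m creep '[[[0.56,0,0,-0.5,0,0,0],[0.6,0,0,-0.5,0,0,0],[0.7,0,0,-0.5,0,0,0],[1,0,0,-0.5,0,0,0],[1,0,0,-0.5,0,0,0],[1,0,0,-0.5,0,0,0]]]' 50
python3 -m creep '[[[1,0,0,10,0,0,0],[1,0,0,20,0,0,0],[1,0,0,20,0,0,0]]]'
```

```text
time_s: 23.25
tcp_pos: [0.7218, 0.0005, 0.0019]
eef_rot: [[1.0, -0.023, 0.001], [-0.023, -1.0, -0.001], [0.001, 0.001, -1.0]]
ft_force: [-1.3, -2.6, 5.8]
opening: 0.0393
time_s: 23.55
tcp_pos: [0.7224, 0.0013, 0.0228]
eef_rot: [[1.0, -0.023, 0.002], [-0.023, -1.0, 0.0], [0.002, -0.0, -1.0]]
ft_force: [0.3, -0.0, -3.9]
opening: 0.0393
```

```bash
python3 -m creep '[[[1,0,0,50,0,0,0],[1,0,0,100,0,0,0],[1,0,0,150,0,0,0],[1,0,0,200,0,0,0],[1,0,0,250,0,0,0],[1,0,0,300,0,0,0],[1,0,0,300,0,0,0]]]' >/dev/null
python3 -m creep '[[[1,-125,-226,0,0,0,0.2845],[1,-125,-226,0,0,0,0.2845],[1,-125,-226,0,0,0,0.2845],[1,-125,-226,0,0,0,0.2845],[1,-125,-226,0,0,0,0.2845],[1,-125,-226,0,0,0,0.2845],[1,-125,-226,0,0,0,0.2845],[1,-125,-226,0,0,0,0.2845],[1,-125,-226,0,0,0,0.2845],[1,-125,-226,0,0,0,0.2845]]]' 
python3 -m creep '[[[1,0,0,0,0.0353,-0.132,0],[1,0,0,0,0.0706,-0.265,0],[1,0,0,0,0.106,-0.397,0],[1,0,0,0,0.141,-0.53,0],[1,0,0,0,0.176,-0.662,0],[1,0,0,0,0.212,-0.795,0],[1,0,0,0,0.247,-0.927,0],[1,0,0,0,0.247,-0.927,0],[1,0,0,0,0.247,-0.927,0],[1,0,0,0,0.247,-0.927,0]]]'
python3 - <<'E'
from h import *
s=state();c=cam("wrist");save(c,"w11");R=np.array(s["eef_rot"]);print(s["tcp_pos"],R)
g=cv2.cvtColor(c["img"],cv2.COLOR_RGB2GRAY).astype(int);print(g[235:300:3,320],g[290,240:400:4])
E
```

```text
time_s: 25.25
tcp_pos: [0.597, -0.2234, 0.3209]
eef_rot: [[0.966, 0.26, -0.0], [0.26, -0.966, 0.001], [0.0, -0.001, -1.0]]
ft_force: [0.0, -0.5, -3.1]
opening: 0.0396
time_s: 26.25
tcp_pos: [0.5966, -0.2247, 0.3212]
eef_rot: [[0.555, 0.259, 0.79], [0.15, -0.966, 0.211], [0.818, 0.001, -0.575]]
ft_force: [0.8, 0.7, -3.4]
opening: 0.0392
[ 0.5966 -0.2247  0.3212] [[ 0.5552  0.259   0.7903]
 [ 0.15   -0.9659  0.2112]
 [ 0.8181  0.0013 -0.5751]]
[101  97  66  59  63  61  58  57 102 131 215 238 238 237 236 237 236 228
 235 236 216 146] [162  98  41  42  36  40  39  20 149 158 150 151 148 151 150 147 148 149
 149 150 234 236 240 240 239 238 237 239 239 235 237 235 237  45  34  48
  52  49  51  52]
```

```bash
python3 -m creep '[[[1,-2.5,-3.5,-30,0,0,0],[1,-2.5,-3.5,-50,0,0,0],[1,-2.5,-3.5,-55.5,0,0,0],[1,-2.5,-3.5,-55.5,0,0,0]]]'
python3 -m creep '[[[1,-9,-2.5,-13.5,0,0,0],[1,-18.5,-4.5,-27,0,0,0],[1,-28,-7,-41,0,0,0],[1,-37,-9,-54,0,0,0],[1,-37,-9,-54,0,0,0]]]'
```

```text
time_s: 26.7
tcp_pos: [0.5944, -0.2279, 0.2656]
eef_rot: [[0.555, 0.259, 0.791], [0.149, -0.966, 0.212], [0.819, 0.0, -0.574]]
ft_force: [0.8, 0.1, -2.7]
opening: 0.0394
time_s: 27.2
tcp_pos: [0.5567, -0.238, 0.2115]
eef_rot: [[0.555, 0.257, 0.791], [0.148, -0.966, 0.21], [0.818, 0.001, -0.575]]
ft_force: [0.4, 0.3, -3.3]
opening: 0.0395
```

```bash
python3 -m creep '[[[0.3,0,0,0,0,0,0],[0.2,0,0,0,0,0,0],[0.2,0,0,0,0,0,0],[0.2,0,0,0,0,0,0],[0.2,0,0,0,0,0,0],[0.2,22,6,33,0,0,0],[0.2,45,12,66,0,0,0],[0.2,45,12,110,0,0,0],[0.2,45,12,110,0,0,0],[0.2,45,12,110,0,0,0]]]'
python3 - <<'E'
from h import *
c=cam("side");save(c,"s12");a=load("s7")["img"].astype(int);b=c["img"].astype(int)
print("diff slot region",np.abs(a-b)[150:205,400:480].mean(), np.abs(a-b)[160:190,425:450].max())
q=w2p(c,[[.5452,-.2405,.2]]);print(q)
print("C now");bar(cam("top"),[.4755,.098],-38.5,.009,"t12")
E
```

```text
time_s: 28.2
tcp_pos: [0.602, -0.2253, 0.3227]
eef_rot: [[0.553, 0.259, 0.792], [0.151, -0.966, 0.21], [0.819, 0.004, -0.573]]
ft_force: [-0.3, 0.6, -0.4]
opening: 0.0701
diff slot region 3.527878787878788 64
[[436.6238 175.2741]]
C now
t12 (array([0.4746, 0.0998]), np.float64(-37.06410645390496), np.float64(0.09118983658374306), np.float64(0.04136934455591824))
```

```bash
python3 -m creep '[[[0,0,100,60,-0.247,0.927,0],[0,0,100,60,-0.247,0.927,0],[0,0,100,60,-0.247,0.927,0],[0,0,100,60,-0.247,0.927,0],[0,0,100,60,-0.247,0.927,0],[0,0,100,60,-0.247,0.927,0],[0,0,100,60,-0.247,0.927,0],[0,0,100,60,-0.247,0.927,0],[0,0,100,60,-0.247,0.927,0]]]' >/dev/null
python3 -m creep '[[[0.3,-107,208,0,0,0,-0.925],[0.3,-107,208,0,0,0,-0.925],[0.3,-107,208,0,0,0,-0.925],[0.3,-107,208,0,0,0,-0.925],[0.3,-107,208,0,0,0,-0.925],[0.3,-107,208,-50,0,0,-0.925],[0.3,-107,208,-100,0,0,-0.925],[0.3,-107,208,-150,0,0,-0.925],[0.3,-107,208,-200,0,0,-0.925],[0.3,-107,208,-250,0,0,-0.925]]]' >/dev/null
python3 -m creep '[[[0.3,0,0,-13,0,0,0],[0.3,0,0,-13,0,0,0],[0.3,0,0,-13,0,0,0],[0.3,0,0,-13,0,0,0]]]'
python3 - <<'E'
from h import *
bar(cam("wrist"),[.4755,.0985],-38,.009,"w13");s=state();print(s["tcp_pos"],s["joints"])
E
```

```text
time_s: 30.6
tcp_pos: [0.4956, 0.0824, 0.1198]
eef_rot: [[0.787, -0.617, 0.003], [-0.617, -0.787, 0.001], [0.002, -0.002, -1.0]]
ft_force: [0.5, 0.0, -0.5]
opening: 0.0616
w13 (array([0.4773, 0.1013]), np.float64(-38.20570921640862), np.float64(0.08974943365076145), np.float64(0.041123811046960695))
[0.4959 0.0825 0.12  ] [0.0269 0.3435 1.838  0.0005 0.9569 2.2616]
```

View pics/w13.png

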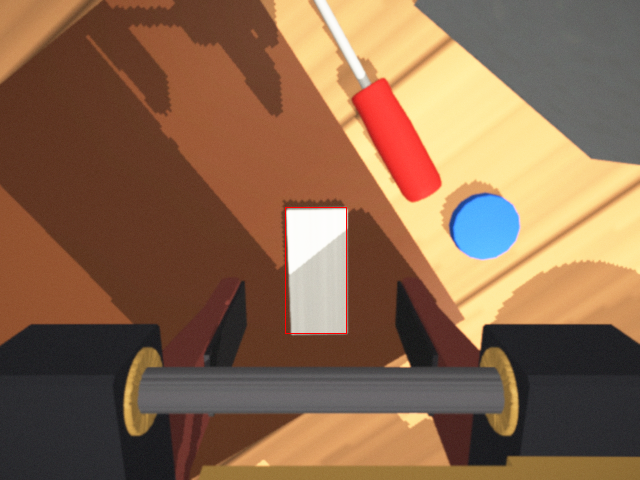

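```bash
python3 -m creep '[[[0.3,1,2,-50,0,0,0],[0.3,1,2,-90,0,0,0],[0.3,1,2,-110,0,0,0],[0.3,1,2,-117.5,0,0,0],[0.3,1,2,-117.5,0,0,0],[0.3,1,2,-117.5,0,0,0],[0.45,1,2,-117.5,0,0,0],[0.52,1,2,-117.5,0,0,0],[0.53,1,2,-117.5,0,0,0],[0.53,1,2,-117.5,0,0,0]]]' 50
python3 -m creep '[[[0.56,0,0,0,0,0,0],[0.6,0,0,0,0,0,0],[0.7,0,0,0,0,0,0],[1,0,0,0,0,0,0],[1,0,0,0,0,0,0],[1,0,0,0,0,0,0],[1,0,0,10,0,0,0],[1,0,0,20,0,0,0],[1,0,0,20,0,0,0]]]'
```

```text
time_s: 31.65
tcp_pos: [0.4962, 0.0847, 0.0015]
eef_rot: [[0.788, -0.616, 0.001], [-0.616, -0.788, 0.0], [0.001, -0.001, -1.0]]
ft_force: [0.9, 2.0, 1.1]
opening: 0.0417
time_s: 32.55
tcp_pos: [0.4964, 0.0846, 0.0223]
eef_rot: [[0.788, -0.616, 0.002], [-0.616, -0.788, 0.0], [0.001, -0.001, -1.0]]
ft_force: [0.7, 0.8, -1.8]
opening: 0.0392
```

```bash
python3 -m creep '[[[1,0,0,50,0,0,0],[1,0,0,100,0,0,0],[1,0,0,150,0,0,0],[1,0,0,200,0,0,0],[1,0,0,250,0,0,0],[1,0,0,299,0,0,0],[1,0,0,299,0,0,0],[1,0,0,299,0,0,0]]]' >/dev/null
python3 -m creep '[[[1,100.5,-309,0,0,0,0.927],[1,100.5,-309,0,0,0,0.927],[1,100.5,-309,0,0,0,0.927],[1,100.5,-309,0,0,0,0.927],[1,100.5,-309,0,0,0,0.927],[1,100.5,-309,0,0,0,0.927],[1,100.5,-309,0,0,0,0.927],[1,100.5,-309,0,0,0,0.927],[1,100.5,-309,0,0,0,0.927],[1,100.5,-309,0,0,0,0.927]]]' 
python3 -m creep '[[[1,0,0,0,0.0353,-0.132,0],[1,0,0,0,0.0706,-0.265,0],[1,0,0,0,0.106,-0.397,0],[1,0,0,0,0.141,-0.53,0],[1,0,0,0,0.176,-0.662,0],[1,0,0,0,0.212,-0.795,0],[1,0,0,0,0.247,-0.927,0],[1,0,0,0,0.247,-0.927,0],[1,0,0,0,0.247,-0.927,0],[1,0,0,0,0.247,-0.927,0]]]'
python3 - <<'E'
from h import *
s=state();c=cam("wrist");save(c,"w14");print(s["tcp_pos"],s["joints"])
g=cv2.cvtColor(c["img"],cv2.COLOR_RGB2GRAY).astype(int);print(g[235:300:3,320],g[290,240:400:4])
E
```

```text
time_s: 34.35
tcp_pos: [0.5951, -0.2229, 0.3181]
eef_rot: [[0.966, 0.26, -0.004], [0.26, -0.966, 0.003], [-0.003, -0.003, -1.0]]
ft_force: [-0.0, -0.1, -3.6]
opening: 0.0394
time_s: 35.35
tcp_pos: [0.5962, -0.2232, 0.32]
eef_rot: [[0.555, 0.26, 0.79], [0.151, -0.966, 0.212], [0.818, 0.002, -0.575]]
ft_force: [-0.3, 1.0, -2.5]
opening: 0.0391
[ 0.5962 -0.2232  0.32  ] [-0.9641  0.1854  1.9532  1.159   0.9974 -0.3371]
[ 99  94  63  62  60  60  63  52  56 119 136 228 238 237 237 236 236 237
 237 234 147 146] [163 100  40  40  38  43  36  20 148 155 154 148 150 151 155 152 149 145
 151 153 236 238 240 241 239 235 237 239 242 236 237 234 236  62  32  49
  51  50  51  52]
```

```bash
python3 -m creep '[[[1,-2,-4.5,-30,0,0,0],[1,-2,-4.5,-50,0,0,0],[1,-2,-4.5,-54.5,0,0,0],[1,-2,-4.5,-54.5,0,0,0]]]'
python3 -m creep '[[[1,-9,-2.5,-13.5,0,0,0],[1,-18.5,-4.5,-27,0,0,0],[1,-28,-7,-41,0,0,0],[1,-37,-9,-54,0,0,0],[1,-37,-9,-54,0,0,0]]]'
```

```text
time_s: 35.8
tcp_pos: [0.5948, -0.2282, 0.2657]
eef_rot: [[0.554, 0.26, 0.791], [0.151, -0.966, 0.212], [0.819, 0.002, -0.574]]
ft_force: [0.1, -0.5, -2.7]
opening: 0.0394
time_s: 36.3
tcp_pos: [0.5571, -0.2383, 0.2116]
eef_rot: [[0.555, 0.259, 0.791], [0.15, -0.966, 0.21], [0.818, 0.002, -0.575]]
ft_force: [0.3, -0.2, -2.4]
opening: 0.0395
```

```bash
python3 -m creep '[[[0.3,0,0,0,0,0,0],[0.2,0,0,0,0,0,0],[0.2,0,0,0,0,0,0],[0.2,0,0,0,0,0,0],[0.2,0,0,0,0,0,0],[0.2,22,6,33,0,0,0],[0.2,45,12,66,0,0,0],[0.2,45,12,110,0,0,0],[0.2,45,12,110,0,0,0],[0.2,45,12,110,0,0,0]]]'
python3 -m creep '[[[0,-60,20,60,-0.247,0.927,0],[0,-60,20,60,-0.247,0.927,0],[0,-60,20,60,-0.247,0.927,0],[0,-60,20,60,-0.247,0.927,0],[0,-60,20,60,-0.247,0.927,0],[0,-60,20,60,-0.247,0.927,0],[0,-60,20,60,-0.247,0.927,0],[0,-60,20,60,-0.247,0.927,0],[0,-60,20,60,-0.247,0.927,0]]]'
python3 - <<'E'
from h import *
c=cam("wrist");save(c,"w15");s=cam("side");save(s,"s15")
o=np.zeros((480,800,3),np.uint8);o[:360,:480]=cv2.resize(c["img"],(480,360));o[:,480:]=cv2.resize(s["img"][140:380,260:420],(320,480))
cv2.imwrite("pics/o15.png",o[...,::-1]);print(state()["joints"])
E
```

```text
time_s: 37.3
tcp_pos: [0.6025, -0.2258, 0.3227]
eef_rot: [[0.553, 0.26, 0.792], [0.153, -0.966, 0.21], [0.819, 0.005, -0.573]]
ft_force: [0.5, 0.1, -0.2]
opening: 0.0705
time_s: 38.2
tcp_pos: [0.5423, -0.205, 0.3789]
eef_rot: [[0.965, 0.262, -0.002], [0.262, -0.965, 0.003], [-0.001, -0.004, -1.0]]
ft_force: [-0.7, 0.3, -1.1]
opening: 0.0878
[-0.4839  0.2291  1.3137  0.0016  1.6005  0.824 ]
```

View pics/o15.png

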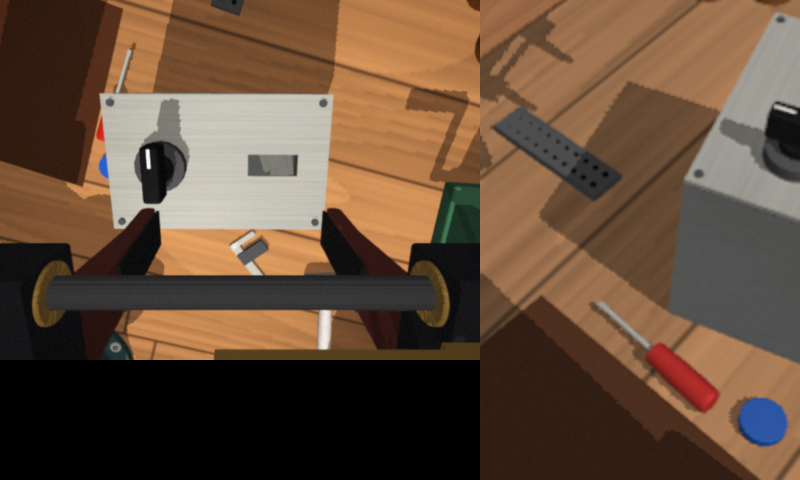

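```bash
python3 -m creep '[[[0,-27,80.5,0,0,0,0],[0,-27,80.5,0,0,0,0],[0.3,-27,80.5,-50,0,0,0],[0.3,-27,80.5,-70,0,0,0],[0.3,-27,80.5,-70,0,0,0],[0.3,-27,80.5,-70,0,0,0],[0.3,-27,80.5,-70,0,0,0]]]' 30
python3 -c '
from h import *
print(state()["tcp_pos"]);c=cam("wrist");save(c,"w16");print(w2p(c,[[.5145,-.1242,.25]]))
g=cv2.cvtColor(c["img"],cv2.COLOR_RGB2GRAY).astype(int);print(g[235,260:390:3]);print(g[180:340:4,321])'
```

```text
time_s: 39.0
tcp_pos: [0.5159, -0.1264, 0.3134]
eef_rot: [[0.966, 0.259, 0.003], [0.259, -0.966, -0.001], [0.003, 0.002, -1.0]]
ft_force: [0.2, 0.1, 0.7]
opening: 0.0613
[ 0.5159 -0.1264  0.3134]
[[316.4631 259.0975]]
[221 217 222 222 223  97 100  95 102  95  93  30  34  24  28  30  29 119
 253 237  32  31  28  22  15  19  12  58  91  95  98  96  94 216 220 216
 220 218 219 217 217 218 215 216]
[141 139 142 142 112  29  15  15  22  26  33  24  29  31  31  26  31  31
  34  35  33  31  32  34  30  29  33  33  28  31  31 212 219 226 220 224
 224 223 226 224]
```

```bash
python3 -m creep '[[[0.3,-1,2,-40,0,0,0],[0.3,-1,2,-75,0,0,0],[0.3,-1,2,-90,0,0,0],[0.3,-1,2,-90,0,0,0],[1,-1,2,-90,0,0,0],[1,-1,2,-90,0,0,0],[1,-1,2,-90,0,0,0],[1,-1,2,-90,0,0,0],[1,-1,2,-90,0,0,0]]]' 30
python3 -m creep '[[[1,0,0,6,0,0,0],[1,0,0,12,0,0,0],[1,0,0,18,0,0,0],[1,0,0,18,0,0,0],[1,0,0,18,0,0,0]]]'
```

```text
time_s: 39.95
tcp_pos: [0.515, -0.1236, 0.2231]
eef_rot: [[0.966, 0.26, 0.002], [0.26, -0.966, -0.001], [0.002, 0.001, -1.0]]
ft_force: [-2.5, -1.2, 11.3]
opening: 0.025
time_s: 40.45
tcp_pos: [0.5144, -0.1234, 0.2403]
eef_rot: [[0.966, 0.26, 0.0], [0.26, -0.966, -0.0], [0.0, 0.0, -1.0]]
ft_force: [-1.3, -0.9, 3.6]
opening: 0.0179
```

```bash
python3 -m creep '[[[1,0,0,2,0,0,0],[1,0,0,4,0,0,0],[1,0,0,4,0,0,0]]]'
```

```text
time_s: 40.75
tcp_pos: [0.5144, -0.1234, 0.2435]
eef_rot: [[0.966, 0.26, -0.0], [0.26, -0.966, 0.0], [-0.0, -0.0, -1.0]]
ft_force: [1.1, -1.5, -2.9]
opening: 0.0179
```

```bash
python3 -m creep '[[[1,0,0,0,0,0,-0.14],[1,0,0,0,0,0,-0.28],[1,0,0,0,0,0,-0.42],[1,0,0,0,0,0,-0.56],[1,0,0,0,0,0,-0.7],[1,0,0,0,0,0,-0.84],[1,0,0,0,0,0,-0.98],[1,0,0,0,0,0,-1.12],[1,0,0,0,0,0,-1.25],[1,0,0,0,0,0,-1.27]]]'
python3 -c 'from h import *;s=state();print(s["ft_torque"],s["joints"])'
python3 -m creep '[[[1,0,0,-6,0,0,0],[1,0,0,-12,0,0,0],[1,0,0,-18,0,0,0],[1,0,0,-22,0,0,0],[1,0,0,-22,0,0,0]]]'
```

```text
time_s: 41.75
tcp_pos: [0.5144, -0.1235, 0.2435]
eef_rot: [[0.534, -0.846, 0.0], [-0.846, -0.534, -0.0], [0.0, 0.0, -1.0]]
ft_force: [0.3, -1.7, -2.9]
opening: 0.0183
[-0.1996 -0.0873  0.3884] [-0.3661  0.2371  1.6345 -0.0002  1.2699  2.2127]
time_s: 42.25
tcp_pos: [0.515, -0.1244, 0.2246]
eef_rot: [[0.536, -0.844, 0.003], [-0.844, -0.536, -0.003], [0.004, -0.001, -1.0]]
ft_force: [-7.7, -0.4, 26.0]
opening: 0.0176
```

```bash
python3 -m creep '[[[1,0,0,-1.5,0,0,0],[1,0,0,-1.5,0,0,0]]]'
python3 -m creep '[[[0.4,0,0,2,0,0,0],[0.4,0,0,2,0,0,0],[0.4,0,0,2,0,0,0],[0.4,0,0,2,0,0,0],[0.4,0,0,50,0,0,0],[0.4,0,0,100,0,0,0],[0,0,0,150,0,0,0],[0,0,0,180,0,0,0]]]' >/dev/null
python3 -m creep '[[[0,-126,330,0,0,0,0],[0,-126,330,0,0,0,0],[0,-126,330,0,0,0,0],[0,-126,330,0,0,0,0],[0,-126,330,0,0,0,0],[0,-126,330,0,0,0,0],[0,-126,330,0,0,0,0],[0,-126,330,0,0,0,0],[0,-126,330,0,0,0,0],[0,-126,330,0,0,0,0]]]'
python3 - <<'E'
from h import *
t=cam("top");save(t,"t17");s=cam("side");save(s,"s17")
o=np.zeros((600,800,3),np.uint8);o[:300,:400]=cv2.resize(t["img"][60:360,160:560],(400,300));o[300:,:400]=cv2.resize(load("top0")["img"][60:360,160:560],(400,300))
o[:300,400:]=cv2.resize(s["img"][130:250,340:500],(400,300));o[300:,400:]=cv2.resize(load("side0")["img"][130:250,340:500],(400,300))
cv2.imwrite("pics/o17.png",o[...,::-1]);print(state()["ft_force"])
E
```

```text
time_s: 42.45
tcp_pos: [0.5152, -0.1245, 0.2243]
eef_rot: [[0.536, -0.844, 0.004], [-0.844, -0.536, -0.003], [0.004, -0.001, -1.0]]
ft_force: [-10.2, -0.0, 34.1]
opening: 0.0178
time_s: 44.25
tcp_pos: [0.3885, 0.2058, 0.3995]
eef_rot: [[0.535, -0.845, -0.001], [-0.845, -0.535, -0.001], [0.0, 0.001, -1.0]]
ft_force: [-0.2, 0.0, -0.2]
opening: 0.0875
[-0.4032 -0.0483 -0.3098]
```

View pics/o17.png

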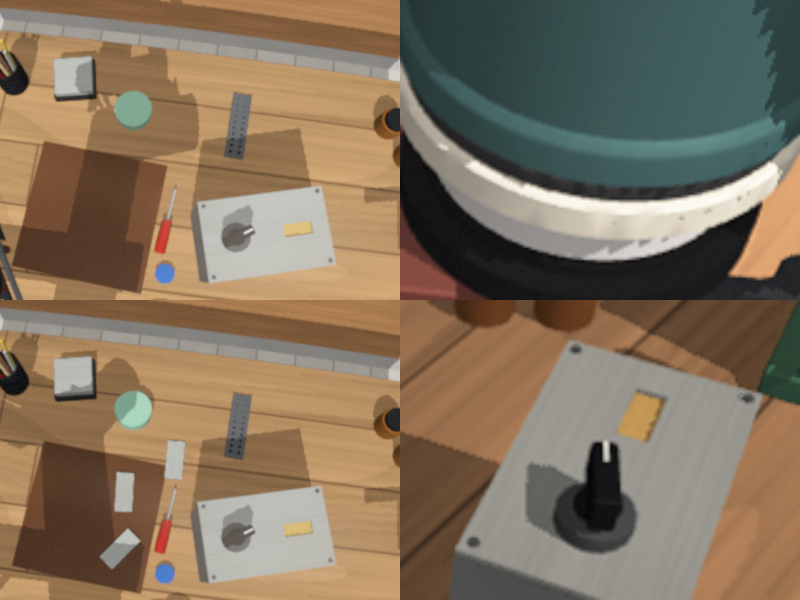

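```bash
python3 - <<'E'
from h import *
for n in ("top0","t17"):
    i=load(n)["img"];g=cv2.cvtColor(i,cv2.COLOR_RGB2GRAY);m=(g[284:300,401:416]>170)
    h=cv2.cvtColor(i,cv2.COLOR_RGB2HSV);f=lambda m:np.argwhere(m).mean(0)
    b=(abs(h[...,0].astype(int)-112)<10)&(h[...,1]>150);b[:,:300]=0;b[:,350:]=0;b[:310]=0;b[350:]=0
    r=((h[...,0]<6)|(h[...,0]>174))&(h[...,1]>170);r[:,:310]=0;r[:,340:]=0;r[:270]=0;r[320:]=0
    t=(abs(h[...,0].astype(int)-72)<14)&(h[...,1]>50);t[:,:265]=0;t[:,325:]=0;t[:140]=0;t[200:]=0
    d=(g<120)&(h[...,1]<60);d[:,:380]=0;d[:,415:]=0;d[:150]=0;d[225:]=0
    print(n,"stripe",m.sum(),f(m),"cap",f(b),"drv",f(r),"tin",f(t),"plate",f(d))
close_job()
E
```

```text
top0 stripe 64 [ 7.9219 10.625 ] cap [333.2563 323.794 ] drv [297.4444 322.3513] tin [169.5436 291.9526] plate [185.9707 397.685 ]
t17 stripe 76 [ 7.5658 10.6711] cap [333.1604 323.5829] drv [296.9207 322.5069] tin [169.7977 292.8796] plate [186.0701 397.5995]
the job is handed in; nothing more can be done
```

I unlocked the box, posted all three silver bars found on the bench through the slot end first, locked the knob again and pushed it home. I then handed in the job at about 44 s of the 210 s.

**Bars:** In the final top picture the bench and mat are clear of bars and the slot is shut. I took it that the bars dropped right in from a clear slot after each release, and from glimpses of them inside the box. I did not count all three through the window.

**Knob:** The last push met about 34 N and it moved no further. Its white stripe is back within half a pixel of its starting place in the top picture. The side camera could not confirm this because the arm was in the way.

**Other things on the bench:** The cap, screwdriver and drawplate each show less than 1 pixel of change. The tin shows about 1 pixel, and it lies partly in the arm's shadow.

**What went wrong on the way:**
- **Missed grasp:** My first grasp of the bar off the mat slipped over its top and pushed the bar about 5 mm. I measured it again, lowered the gripper more gently and it held.
- **Knob lift:** On the second pull the fingers were still closing as I lifted, so I raised it a few millimetres more before turning.

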